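Check the stop button of the tube mixer

TASK

Check the emergency stop of the tube roller mixer on the bench: with a fingertip, press its three-winged mushroom stop button straight in until it latches, and take the finger off so that it stays in by itself. Then push one of its wings round clockwise (seen from above) with the finger until the button is released and springs out again, and move clear of it. Do not grip the button or force it, leave the speed knob as it is set, and do not pick up or shove aside the vial, pot and syringe lying about.

Things in the scene. Friction and masses are not known exactly. Their poses are not given: they have to be found in the camera images.
- mixer: Tube roller mixer, fixed, maybe turned: white body 260 (x) by 420 (y) mm, grey control deck 160 mm long at its right (-y) end, deck top 85 mm above the bench; rollers and tubes on the rest, up to 116 mm high. Origin: centre of its underside. Stop button's axis at (-45, -130) mm in this frame, speed knob's at (85, -155) mm.
- stop_cap: Black mushroom cap of the stop button; sinks and turns with it. Origin on the button's vertical axis (z), level with the deck top while out. Domed head 48 mm across, 16 to 38 mm above the origin; three wings, 12 mm wide, out to 46 mm from the axis, 17 to 33 mm above the origin, along its +x and 120 degrees either way. Clear for 60 mm around the axis, down to the deck.
- stop_top (a point): Centre of the top of the stop button's cap, 38 mm above the deck (123 mm above the bench) while the button is out.
- plunger (a joint): How far the stop button is pressed in, in m: 0 out, 0.012 fully in (hard stop). Spring-loaded: about 4 N to start, about 8 N to get it past the latch and fully in. Pressed in at least 0.010 it latches and then stands at about 0.009 when let go.
- twist (a joint): Turn of the stop button's cap, rad, clockwise seen from above; 0 at rest, 1.2 at its stop. A weak spring (1 to 3 N at a wing) turns it back when let go. With the button latched in, about 0.65 (0.55 to 0.75) frees the latch and the button springs out.
- speed_pointer (a point): White mark on top of the black speed knob (bar grip 30 mm long, 14 mm wide, its top 130 mm above the bench) at the far end of the control deck; 14 mm off the knob's axis. To be left as set.
- vial: Loose capped glass vial standing on the bench, 44 mm across, 65 mm high; origin at the centre of its underside. Leave alone.
- pot: Loose white medicine pot standing on the bench, 56 mm across, 42 mm high; origin at the centre of its underside. Leave alone.
- syringe: Loose syringe lying on the bench, about 140 mm long, 22 mm thick; origin on the bench below the middle of its barrel, x along it. Leave alone.

How it is judged:
By the outcome, as a careful person would: the job done as asked, in the order asked, and still so for the second after the job is handed in, with the robot touching nothing.
It also fails if it takes over 51 s, if anything falls off the work surface, if the arm or the gripper's body presses on something with over 40 N, if the wrist force passes 120 N, or if a joint passes its speed limit or range.

ROBOT

A 6-joint arm with a two-finger parallel gripper is mounted at the origin on the work surface. World frame = base frame: x ahead of the robot, y to its left, z up, the work surface at z = 0. Lengths are in mm, angles in rad, forces in N, time in s.
With the tool pointing down it reaches from about 275 to 775 mm from the base axis. Payload 14.6 kg.
Tool frame: the origin (TCP) lies midway between the tips of the shut fingers; the grasp point (between the pads) lies 19 mm behind it; z points along the fingers, y is the direction in which the jaws open and shut (so a half turn about z gives the same grasp; the last joint's range is limited). The gripper opens to 85 mm and grips with 20 to 120 N. Pads are 22 mm wide; open, the fingers measure 114 mm over their backs; the gripper's body (76 mm by 85 mm) begins 54 mm behind the grasp point. The pads swing forward as they close: fully open they stand 13 mm farther back than shut.
Start: joints at [1.132, 0.263, -0.048, 1.259, 0, 1.415], TCP at [147.007, 504.001, 231.278] pointing down, gripper open.
Joint ranges: [-2.65, 2.65], [-0.89, 1.7], [-1.18, 1.37], [-2.13, 2.11], [-1.35, 1.29], [-3.14, 3.14]. Speed limits (rad/s): [1.89, 1.89, 2.57, 2.79, 3.14, 3.14].

INTERFACE

Orientations are given as a rotation vector (axis times angle).
In Python, from rig import * gives the robot as it stands.
- The arm moves only by the tool jog_arm, never from a script. Its argument "steps" is a list of rows, each a list of 2 entries, a list of its own where there are three numbers: the shift along the world's x, y, z in cm, then the turn about the world's z in rad. In form: [[[dx, dy, dz], twist], ...]. A call has 1 to 12 rows; each row shifts and turns the commanded pose from where the row before left it; what a row does not reach is not made up. A row lasts 1/12 s, in which the tool goes at most 41.7 mm and 7.16 degrees, less where a joint would pass 70% of its speed; a pose out of reach is approached as far as the arm can. A call with a gripper value outside its range is refused whole. "grip" is the opening, from 0 (shut) to 1 (fully open), set as the call begins (left out, the last holds). The fingers move at their own pace and stop on an object; "newtons" is the grip in N (left out, the last holds). Time passes only in rows, so rows that do not move let the fingers close. It gives the time, the measured TCP pose, the force and the opening at its end, in the units of the state.
- observe(): the state, without advancing time (a new reading comes with each control period).
- get_image(name): name is "scene" or "top" or "wrist"; returns the picture (384x512x3 uint8, blue, green, red); there is no depth.
- camera_params(name): a dict with "fx", "fy", "cx", "cy" (pixels), "T" (4x4, takes a point from camera to world coordinates); the wrist camera has in their place "T_tool_cam" (4x4, takes a point from camera to tool coordinates, whose origin is the TCP and whose axes are the flange's). Camera axes: x right, y up, looking along -z (the intrinsics and any distortion apply to the point x, -y, -z); pixel columns grow to the right and rows downward; lengths in mm; the calibration is good to about 2 mm. A picture is of the moment at which its call begins: read the wrist's pose just before it. camera_params takes no time and is no camera call.
- sign_off(): hands the job in, once; it reports no verdict.
The state is a dict: "clock": time; "q": joint angles; "dq": joint speeds; "joint_efforts": joint torques, N m; "position": TCP position; "tcp_rot": TCP orientation; "ft_force": force on the tool from outside, world axes, zero at the start; "ft_torque": the same for the moment, N m; "finger_gap": finger opening in mm.
Only numpy, scipy, OpenCV 4.12 (cv2) and the standard library are available. Lean on these libraries where they do the work, as an engineer would, in place of code of your own. Each camera call takes 0.05 s, during which the arm holds its last target. There are 200 camera calls.

## Working session

There is one attempt and no reset: what is moved stays moved. The work goes in short steps, Python scripts to look and compute and a tool call to move; the robot and the scene stay as the last step left them, time stands still between calls to the robot, and variables do not carry over. Pictures are saved under pics/ and viewed, about 8 in all and at most 12, crops included, and the job is handed in when it is done.

Besides the shell and the picture viewer there is one more tool, called after "Call:" as name([rows], argument=value, ...), one row to a line, values as JSON. jog_arm: Moves the arm, as the interface text tells. Its arguments: {"type":"object","properties":{"steps":{"type":"array","items":{"type":"array"}},"grip":{"type":"number"},"newtons":{"type":"number"}},"required":["steps"]}

```bash
mkdir -p pics
python3 - <<'E'
from rig import *
import cv2,numpy as np
s=observe();print(s)
for n in("scene","top"):
    im=get_image(n);cv2.imwrite(f"pics/{n}0.png",im)
    print(n,camera_params(n))
print(camera_params("wrist"))
a=cv2.imread("pics/scene0.png");b=cv2.imread("pics/top0.png")
cv2.imwrite("pics/top0b.png",cv2.resize(b,(800,600),interpolation=cv2.INTER_CUBIC))
E
```

```text
{'clock': 0.0, 'q': array([ 1.13166378e+00,  2.63533675e-01, -4.89152015e-02,  1.25937549e+00,
       -1.54575304e-05,  1.41548521e+00]), 'dq': array([-0.00050251, -0.00165369,  0.00061918,  0.00122405, -0.00117564,
        0.00139975]), 'joint_efforts': array([-4.11479195e-03, -6.37612510e+01,  3.84563863e+01,  1.37437638e-02,
       -3.56469736e-04, -9.93348465e-06]), 'position': array([146.91928477, 503.75874848, 230.82748969]), 'tcp_rot': array([-4.44290223e-01, -3.10972819e+00,  1.55101160e-03]), 'ft_force': array([-0.14033491,  0.04553912, -0.7862551 ]), 'ft_torque': array([-0.02616907,  0.0554007 , -0.01803119]), 'finger_gap': 85.24676984258045}
scene {'fx': 489.670200971869, 'fy': 489.670200971869, 'cx': 242.88537937968778, 'cy': 190.18510187934842, 'T': array([[-8.60856818e-01, -2.66615995e-01,  4.33406795e-01,
         1.02163824e+03],
       [ 5.08837379e-01, -4.45737217e-01,  7.36480044e-01,
         8.66953025e+02],
       [-3.17182098e-03,  8.54537445e-01,  5.19380106e-01,
         6.76602253e+02],
       [ 0.00000000e+00,  0.00000000e+00,  0.00000000e+00,
         1.00
[... 229 characters left out ...]
643e-01, -1.68725826e-02,  9.93870314e-05,
         5.43785130e+01],
       [-2.60189435e-03,  1.60001008e-01,  9.87113422e-01,
         1.33923961e+03],
       [ 0.00000000e+00,  0.00000000e+00,  0.00000000e+00,
         1.00000000e+00]])}
{'fx': 270.51479400834853, 'fy': 270.51479400834853, 'cx': 258.4193729772933, 'cy': 195.08272372989464, 'T_tool_cam': array([[-5.47079665e-04,  9.59873613e-01,  2.80432432e-01,
         7.14676100e+01],
       [ 9.99999807e-01,  4.42580515e-04,  4.35963132e-04,
         4.05998661e-01],
       [ 2.94355576e-04,  2.80432616e-01, -9.59873669e-01,
        -1.42939386e+02],
       [ 0.00000000e+00,  0.00000000e+00,  0.00000000e+00,
         1.00000000e+00]])}
```

View pics/top0b.png

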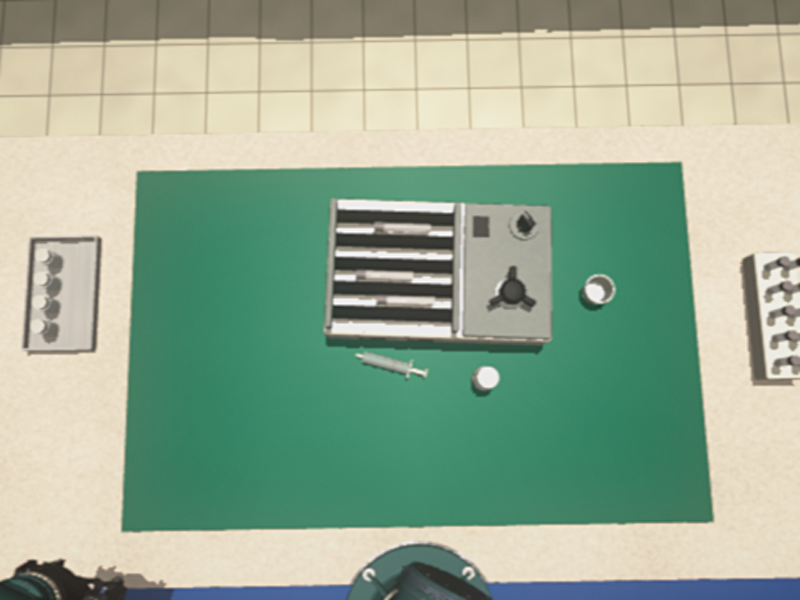

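View pics/scene0.png

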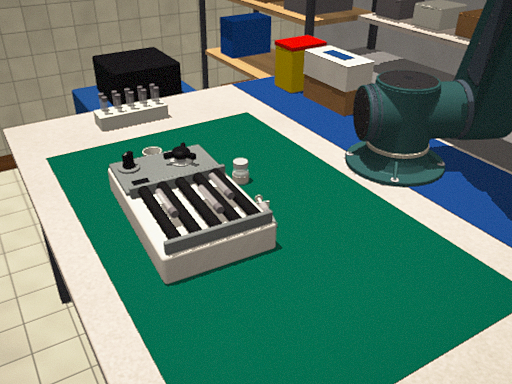

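The top picture shows the stop button near (512,290) of the 800-wide image, with its wings pointing roughly up, lower left and lower right. The knob is at (525,224). Next I'll enlarge a crop of the deck.

```bash
cat > h.py <<'E'
import numpy as np,cv2
from rig import *
def ray(n,u,v,z):
    p=camera_params(n);T=p["T"]
    d=T[:3,:3]@np.array([(u-p["cx"])/p["fx"],-(v-p["cy"])/p["fy"],-1]);o=T[:3,3]
    return o+d*(z-o[2])/d[2]
E
python3 - <<'E'
import cv2
b=cv2.imread("pics/top0.png")[120:225,200:365]
cv2.imwrite("pics/c1.png",cv2.resize(b,None,fx=4.8,fy=4.8,interpolation=cv2.INTER_CUBIC))
E
```

```text
(no output)
```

View pics/c1.png

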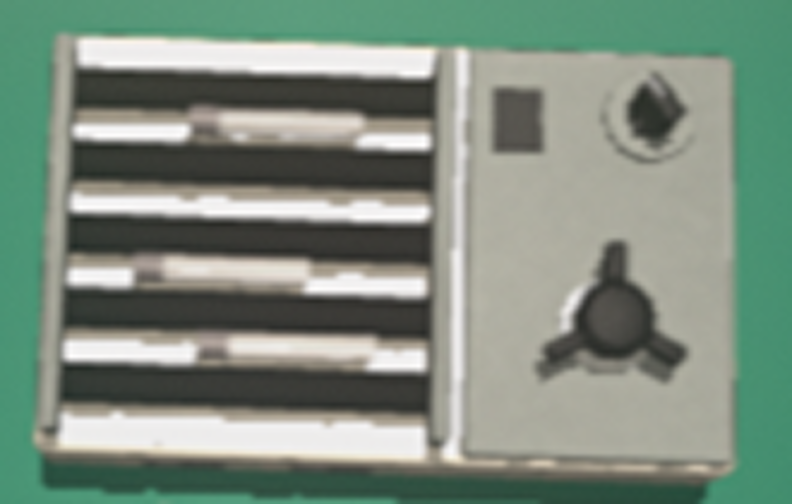

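The crop shows the cap dome at about (614,318), wing tips at about (617,242), (546,357) and (684,354), and the deck's right edge from (733,58) to (733,462).

Run:
```python
from h import *
def r(x,y,z): return ray("top",x/4.8+200-.4,y/4.8+120-.4,z)[:2].round(1)
for nm,x,y,z in [("dome",614,318,118),("w1",617,242,118),("w2",546,357,118),("w3",684,354,118),("TR",733,58,85),("BR",733,462,85),("TL",470,50,85),("BL",462,458,85),("farL",60,36,100),("knob",655,105,128)]: print(nm,r(x,y,z))
```

```text
dome [ 589.8 -176.4]
w1 [ 634.8 -180.2]
w2 [ 567.5 -135.9]
w3 [ 567.9 -216. ]
TR [ 754.9 -262.5]
BR [ 508.  -248.8]
TL [ 762.8 -102.6]
BL [513.1 -89. ]
farL [771.2 146.1]
knob [ 714.3 -204.4]
```

Call:
jog_arm([
  [[1.5,-2.3,0],0],
  [[1.5,-2.3,0],0],
  [[1.5,-2.3,0],0],
  [[1.5,-2.3,0],0],
  [[1.5,-2.3,0],0],
  [[1.5,-2.3,0],0],
  [[1.5,-2.3,0],0],
  [[1.5,-2.3,0],0],
  [[1.5,-2.3,0],0],
  [[1.5,-2.3,0],0],
  [[1.5,-2.3,0],0],
  [[1.5,-2.3,0],0],
], grip=0, newtons=20)

```text
clock: 1.1
position: [327.3, 226.7, 231.2]
tcp_rot: [-0.444, -3.11, 0.0]
ft_force: [0.7, 1.0, 0.7]
finger_gap: -0.3
```

Call:
jog_arm([
  [[1.5,-2.3,0],0],
  [[1.5,-2.3,0],0],
  [[1.5,-2.3,0],0],
  [[1.5,-2.3,0],0],
  [[1.5,-2.3,0],0],
  [[1.5,-2.3,0],0],
  [[1.5,-2.3,0],0.08],
  [[1.5,-2.3,0],0.08],
  [[1.5,-2.3,0],0.08],
  [[1.5,-2.3,0],0],
  [[0,0,0],0],
  [[0,0,0],0],
])

```text
clock: 2.1
position: [477.2, -2.9, 230.7]
tcp_rot: [-0.072, -3.14, -0.0]
ft_force: [-0.9, 0.4, 0.7]
finger_gap: 0.1
```

Call:
jog_arm([
  [[0.8,-2.16,0],0],
  [[0.8,-2.16,0],0],
  [[0.8,-2.16,0],0],
  [[0.8,-2.16,0],0],
  [[0.8,-2.16,0],0],
  [[0.8,-2.16,0],0],
  [[0.8,-2.16,0],0],
  [[0.7,-2.16,0],0],
  [[0,0,0],0],
  [[0,0,0],0],
  [[0,0,0],0],
])

```text
clock: 3.02
position: [539.6, -173.6, 231.3]
tcp_rot: [-0.068, -3.14, -0.001]
ft_force: [0.3, 1.0, 0.1]
finger_gap: -0.2
```

```bash
cat >> h.py <<'E'
from scipy.spatial.transform import Rotation as R
def wray(s,u,v,z):
    p=camera_params("wrist");T=np.eye(4);T[:3,:3]=R.from_rotvec(s["tcp_rot"]).as_matrix();T[:3,3]=s["position"];T=T@p["T_tool_cam"]
    d=T[:3,:3]@np.array([(u-p["cx"])/p["fx"],-(v-p["cy"])/p["fy"],-1]);o=T[:3,3]
    return o+d*(z-o[2])/d[2]
E
python3 - <<'E'
from h import *
s=observe();im=get_image("wrist");print(s["position"],s["tcp_rot"],s["ft_force"])
cv2.imwrite("pics/w1.png",im);np.save("s1.npy",np.r_[s["position"],s["tcp_rot"]])
E
```

```text
[ 539.55641745 -173.58987484  231.27164267] [-6.80098147e-02 -3.14033820e+00 -7.62429369e-04] [0.29076874 0.97539387 0.09217311]
```

View pics/w1.png

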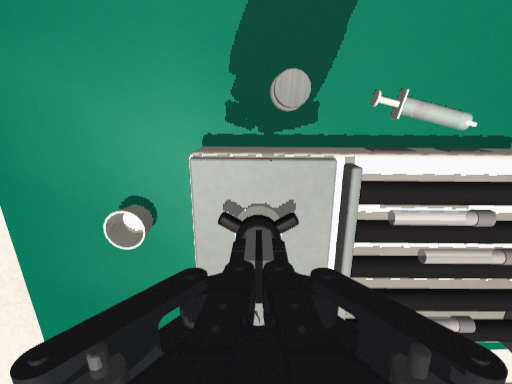

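In the wrist picture, the two near wing tips are at about (222,219) and (297,219). The dome's front edge is at about (258,215), and the far wing is hidden behind the fingers.

Run:
```python
from h import *
a=np.load("s1.npy");s=dict(position=a[:3],tcp_rot=a[3:])
for u,v,z in [(222,219,116),(297,219,116),(258,215,108),(190,156,85),(335,156,85)]:print(u,v,wray(s,u,v,z).round(1))
im=cv2.imread("pics/w1.png")[140:320,160:400]
im=cv2.convertScaleAbs(im,alpha=1.6,beta=20)
cv2.imwrite("pics/w1c.png",cv2.resize(im,None,fx=3.3,fy=3.3,interpolation=cv2.INTER_CUBIC))
```

```text
222 219 [ 567.3 -211.6  116. ]
297 219 [ 570.7 -135.2  116. ]
258 215 [ 567.6 -174.9  108. ]
190 156 [ 505.9 -244.9   85. ]
335 156 [512.7 -90.1  85. ]
```

View pics/w1c.png

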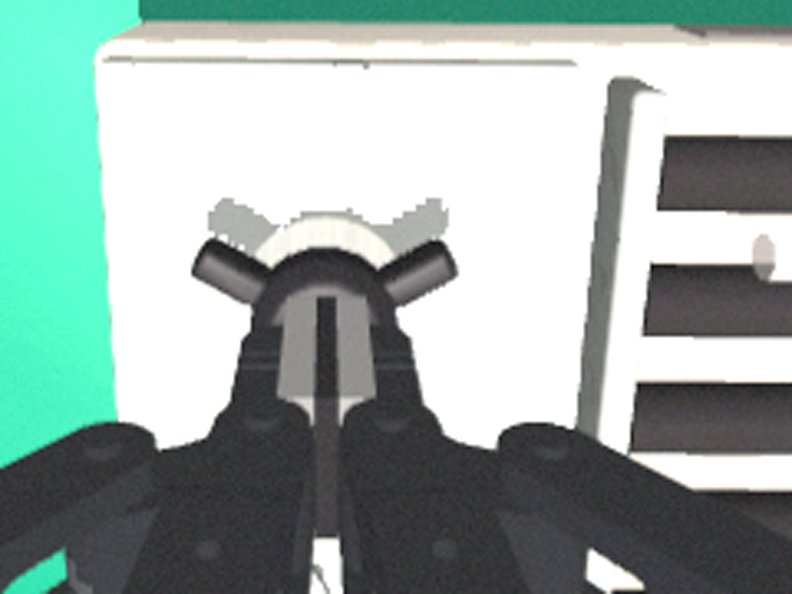

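Call:
jog_arm([
  [[1.3,0,-1],0],
  [[1.3,-0.05,-2],0],
  [[1.3,-0.05,-2],0],
  [[1.2,-0.05,-2],0],
  [[0,0,-2],0],
  [[0,0,-1],0],
  [[0,0,0],0],
  [[0,0,0],0],
  [[0,0,0],0],
])

```text
clock: 3.82
position: [591.4, -176.2, 132.5]
tcp_rot: [0.069, 3.139, -0.001]
ft_force: [0.2, 0.2, 0.3]
finger_gap: -0.3
```

Call:
jog_arm([
  [[0,0,-0.3],0],
  [[0,0,-0.2],0],
  [[0,0,-0.2],0],
  [[0,0,-0.2],0],
  [[0,0,-0.2],0],
  [[0,0,-0.1],0],
  [[0,0,0],0],
  [[0,0,0],0],
])

```text
clock: 4.48
position: [591.2, -176.4, 119.6]
tcp_rot: [0.069, 3.14, -0.0]
ft_force: [-0.6, 0.9, 5.4]
finger_gap: -0.1
```

Call:
jog_arm([
  [[0,0,-0.2],0],
  [[0,0,-0.2],0],
  [[0,0,-0.1],0],
  [[0,0,-0.1],0],
  [[0,0,0],0],
  [[0,0,0],0],
])

```text
clock: 4.98
position: [591.2, -176.4, 113.6]
tcp_rot: [0.069, 3.14, -0.001]
ft_force: [-1.6, 0.9, 6.1]
finger_gap: -0.2
```

Call:
jog_arm([
  [[0,0,-0.1],0],
  [[0,0,-0.05],0],
  [[0,0,-0.05],0],
  [[0,0,0],0],
  [[0,0,0],0],
])

```text
clock: 5.4
position: [591.2, -176.4, 111.7]
tcp_rot: [0.069, 3.14, -0.001]
ft_force: [-1.6, 0.7, 5.8]
finger_gap: -0.2
```

Call:
jog_arm([
  [[0,0,-0.05],0],
  [[0,0,-0.05],0],
  [[0,0,0],0],
  [[0,0,0],0],
])

```text
clock: 5.73
position: [591.2, -176.4, 110.7]
tcp_rot: [0.069, 3.14, -0.001]
ft_force: [-1.4, 0.9, 6.9]
finger_gap: 0.3
```

Call:
jog_arm([
  [[0,0,-0.05],0],
  [[0,0,0],0],
  [[0,0,0],0],
])

```text
clock: 5.98
position: [591.3, -176.4, 110.5]
tcp_rot: [0.069, 3.14, -0.001]
ft_force: [-2.4, 0.2, 10.3]
finger_gap: -0.4
```

Call:
jog_arm([
  [[0,0,-0.05],0],
  [[0,0,0],0],
  [[0,0,0],0],
])

```text
clock: 6.23
position: [591.3, -176.5, 110.4]
tcp_rot: [0.069, 3.139, -0.001]
ft_force: [-2.9, 1.2, 14.9]
finger_gap: 0.0
```

Call:
jog_arm([
  [[0,0,0.5],0],
  [[0,0,1],0],
  [[0,0,2],0],
  [[0,0,2],0],
  [[1,0.7,0],0],
  [[1.1,0.7,0],0],
  [[1.1,0.7,0],0],
  [[1.1,0.7,0],0],
  [[0,0,0],0],
  [[0,0,0],0],
  [[0,0,0],0],
])

```text
clock: 7.15
position: [633.6, -148.4, 164.1]
tcp_rot: [-0.069, -3.14, -0.0]
ft_force: [-0.3, 0.4, 0.2]
finger_gap: 0.2
```

Run:
```python
from h import *
s=observe();im=get_image("wrist");print(s["position"],s["tcp_rot"],s["ft_force"])
np.save("s2.npy",np.r_[s["position"],s["tcp_rot"]])
cv2.imwrite("pics/w2.png",cv2.resize(cv2.convertScaleAbs(im,alpha=1.5,beta=15),(800,600),interpolation=cv2.INTER_CUBIC))
```

```text
[ 633.64148735 -148.3841114   164.12259192] [-6.87076534e-02 -3.14031329e+00 -1.80856521e-05] [-0.26448228  0.43012001  0.22155788]
```

View pics/w2.png

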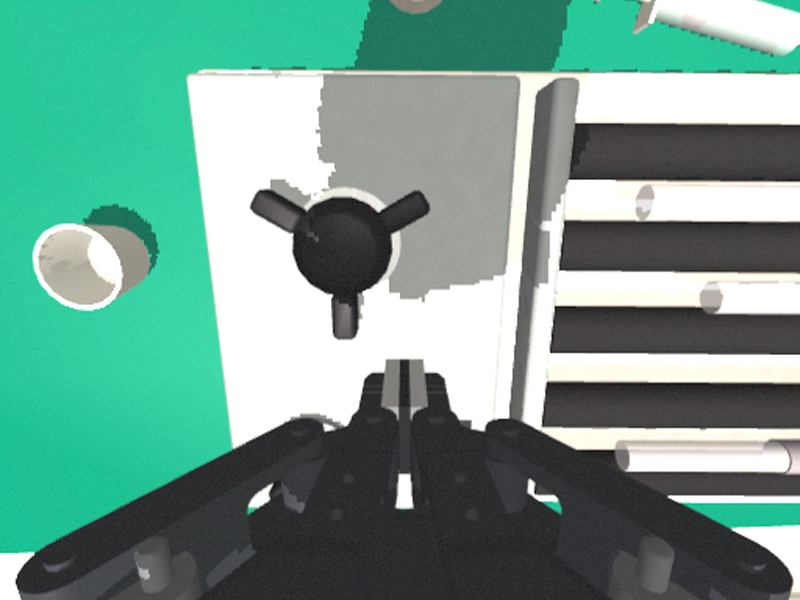

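The dome is at about (342,246), and the wing tips are at (344,337), (255,200) and (425,201) in the 800-wide image. The finger is beside the far wing, and nothing else has been disturbed.

Run:
```python
from h import *
a=np.load("s2.npy");s=dict(position=a[:3],tcp_rot=a[3:])
f=lambda u,v,z:wray(s,u*.64-.18,v*.64-.18,z)[:2]
for h in (105,114):
  z=h; c=f(342,246,z-4); t=[f(344,337,z-6),f(255,200,z-6),f(425,201,z-6)]
  print(h,c.round(1),np.array(t).round(1).tolist(),[round(float(np.linalg.norm(t[i]-t[j])),1) for i,j in((0,1),(1,2),(0,2))],np.mean(t,0).round(1))
b=f(292,246,104);e=f(392,246,104);print(np.linalg.norm(b-e))
for z in (102,111):print(z, np.linalg.norm(f(293,246,z)-f(392,246,z)))
```

```text
105 [ 591.1 -176.5] [[639.1, -179.8], [567.6, -216.5], [571.7, -135.3]] [80.3, 81.3, 80.8] [ 592.8 -177.2]
114 [ 589.9 -175.1] [[635.7, -178.3], [567.4, -213.4], [571.3, -135.7]] [76.8, 77.8, 77.3] [ 591.5 -175.8]
48.09541225301223
102 48.08329544315345
111 45.97334280885441
```

The wing spacing and dome width fit a cap about 9 mm down, so it has latched. The axis is at about (591,-176). Next I lower the finger beside the far wing.

Call:
jog_arm([
  [[0,0,-2],0],
  [[0,0,-2],0],
  [[0,0,-1.5],0],
  [[0,0,-1],0],
  [[0,0,-0.5],0],
  [[0,0,0],0],
  [[0,0,0],0],
])

```text
clock: 7.78
position: [634.2, -148.5, 94.9]
tcp_rot: [0.069, 3.14, -0.0]
ft_force: [0.2, -0.0, 0.6]
finger_gap: -0.3
```

Call:
jog_arm([
  [[0,-0.2,0],0],
  [[0,-0.2,0],0],
  [[0,-0.2,0],0],
  [[0,0,0],0],
  [[0,0,0],0],
])

```text
clock: 8.2
position: [634.1, -154.5, 94.5]
tcp_rot: [0.069, 3.14, -0.0]
ft_force: [-0.4, -0.4, -0.5]
finger_gap: -0.2
```

Call:
jog_arm([
  [[0,-0.2,0],0],
  [[0,-0.15,0],0],
  [[0,0,0],0],
  [[0,0,0],0],
])

```text
clock: 8.53
position: [634.0, -157.9, 94.3]
tcp_rot: [-0.069, -3.141, 0.0]
ft_force: [-0.5, 0.5, 0.7]
finger_gap: 0.1
```

Call:
jog_arm([
  [[0,-0.2,0],0],
  [[0,-0.2,0],0],
  [[0,0,0],0],
  [[0,0,0],0],
])

```text
clock: 8.87
position: [634.0, -161.9, 94.3]
tcp_rot: [0.069, 3.141, -0.0]
ft_force: [0.3, 0.7, 0.1]
finger_gap: -0.2
```

Call:
jog_arm([
  [[0.07,-0.22,0],-0.05],
  [[0.05,-0.22,0],-0.05],
  [[0.04,-0.22,0],-0.05],
  [[0.03,-0.22,0],-0.05],
  [[0.02,-0.23,0],-0.05],
  [[0.01,-0.22,0],-0.05],
  [[0,-0.23,0],-0.05],
  [[-0.01,-0.22,0],-0.05],
  [[0,0,0],0],
  [[0,0,0],0],
])

```text
clock: 9.7
position: [636.2, -179.6, 94.3]
tcp_rot: [0.689, 3.065, 0.0]
ft_force: [2.4, 0.2, 0.5]
finger_gap: 0.0
```

Call:
jog_arm([
  [[-0.02,-0.23,0],-0.05],
  [[-0.04,-0.22,0],-0.05],
  [[0,0,0],0],
  [[0,0,0],0],
])

```text
clock: 10.03
position: [635.6, -184.0, 94.3]
tcp_rot: [0.84, 3.027, 0.0]
ft_force: [2.3, 1.0, 0.0]
finger_gap: -0.2
```

Call:
jog_arm([
  [[-0.05,-0.22,0],-0.05],
  [[-0.06,-0.22,0],-0.05],
  [[0,0,0],0],
  [[0,0,0],0],
])

```text
clock: 10.37
position: [634.4, -188.4, 94.3]
tcp_rot: [0.989, 2.982, -0.0]
ft_force: [2.5, 1.1, 0.8]
finger_gap: -0.3
```

Call:
jog_arm([
  [[-0.07,-0.22,0],-0.05],
  [[-0.08,-0.21,0],-0.05],
  [[0,0,0],0],
  [[0,0,0],0],
])

```text
clock: 10.7
position: [633.0, -192.7, 94.3]
tcp_rot: [1.137, 2.929, -0.0]
ft_force: [1.9, -0.4, 0.7]
finger_gap: 0.0
```

Run:
```python
from h import *
s=observe();im=get_image("wrist");print(s["position"],s["tcp_rot"],s["ft_force"])
np.save("s3.npy",np.r_[s["position"],s["tcp_rot"]])
cv2.imwrite("pics/w3.png",cv2.resize(cv2.convertScaleAbs(im,alpha=1.5,beta=15),(800,600),interpolation=cv2.INTER_CUBIC))
```

```text
[ 632.99261795 -192.69193737   94.31343964] [ 1.13671123e+00  2.92858949e+00 -2.01574955e-06] [ 1.87391601 -0.350426    0.66258048]
```

View pics/w3.png

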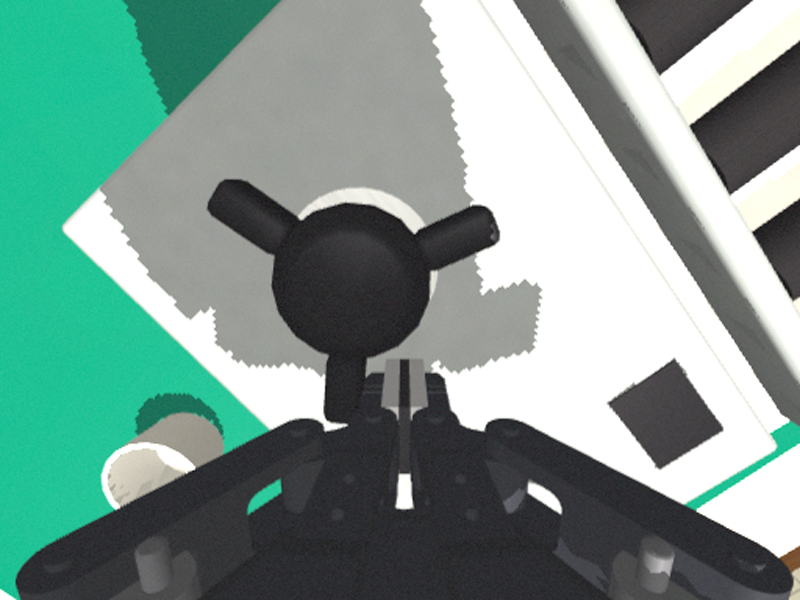

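The finger is against the near wing, whose tip is at about (340,415). The other tips are at (222,196) and (490,225), and the dome spans u 272 to 433. I'll work out the cap's height and angle from these.

Run:
```python
from h import *
a=np.load("s3.npy");s=dict(position=a[:3],tcp_rot=a[3:])
f=lambda u,v,z:wray(s,u*.64-.18,v*.64-.18,z)[:2]
for z in (102,107,111,116):
  t=[f(338,418,z),f(221,192,z),f(491,223,z)];d=t[2]-t[1]
  print(z,np.linalg.norm(f(272,280,z)-f(433,280,z)).round(1),[round(float(np.linalg.norm(t[i]-t[j])),1) for i,j in((0,1),(1,2),(0,2))],np.mean(t,0).round(1),np.arctan2(d[1],d[0])-np.pi/2)
```

```text
102 52.8 [85.5, 84.6, 86.4] [ 592.4 -179.3] -0.8530163733188798
107 50.8 [82.3, 81.4, 83.2] [ 591.9 -178. ] -0.8530163733188804
111 49.2 [79.8, 78.9, 80.7] [ 591.6 -176.9] -0.8530163733188799
116 47.3 [76.6, 75.8, 77.5] [ 591.1 -175.6] -0.8530163733188796
```

The wing height now fits the button out, about 10 mm higher than when latched, with the twist at about 0.80. Next I back the finger off along the same arc, then lift clear.

Call:
jog_arm([
  [[0.15,0.43,0],0.1],
  [[0.1,0.44,0],0.1],
  [[0.06,0.45,0],0.1],
  [[0.02,0.45,0],0.1],
  [[-0.03,0.45,0],0.1],
  [[-0.08,0.45,0],0.1],
  [[-0.12,0.44,0],0.1],
  [[0,0.5,0],0],
  [[0,0.5,0],0],
  [[0,0.4,0],0],
  [[0,0,0],0],
  [[0,0,0],0],
])

```text
clock: 11.75
position: [633.9, -147.5, 94.3]
tcp_rot: [-0.07, -3.141, 0.0]
ft_force: [-0.3, -0.4, -0.1]
finger_gap: -0.0
```

Call:
jog_arm([
  [[0,0,1],0],
  [[0,0,2],0],
  [[0,0,2],0],
  [[0,0,2],0],
  [[0,0,2],0],
  [[0,0,2],0],
  [[0,0,0],0],
  [[0,0,0],0],
  [[0,0,0],0],
])

```text
clock: 12.5
position: [633.8, -147.8, 204.1]
tcp_rot: [-0.069, -3.141, -0.0]
ft_force: [0.5, 0.2, 0.2]
finger_gap: -0.1
```

Run:
```python
from h import *
s=observe();im=get_image("wrist");print(s["position"],s["tcp_rot"],s["ft_force"])
np.save("s4.npy",np.r_[s["position"],s["tcp_rot"]])
cv2.imwrite("pics/w4.png",cv2.resize(cv2.convertScaleAbs(im,alpha=1.5,beta=15),(800,600),interpolation=cv2.INTER_CUBIC))
t=get_image("top");cv2.imwrite("pics/t4.png",cv2.resize(t[110:260,190:400],(800,571),interpolation=cv2.INTER_CUBIC))
```

```text
[ 633.75456114 -147.82874103  204.12225239] [-6.94808716e-02 -3.14055704e+00 -6.01331787e-05] [0.48829923 0.21975406 0.24835565]
```

View pics/w4.png

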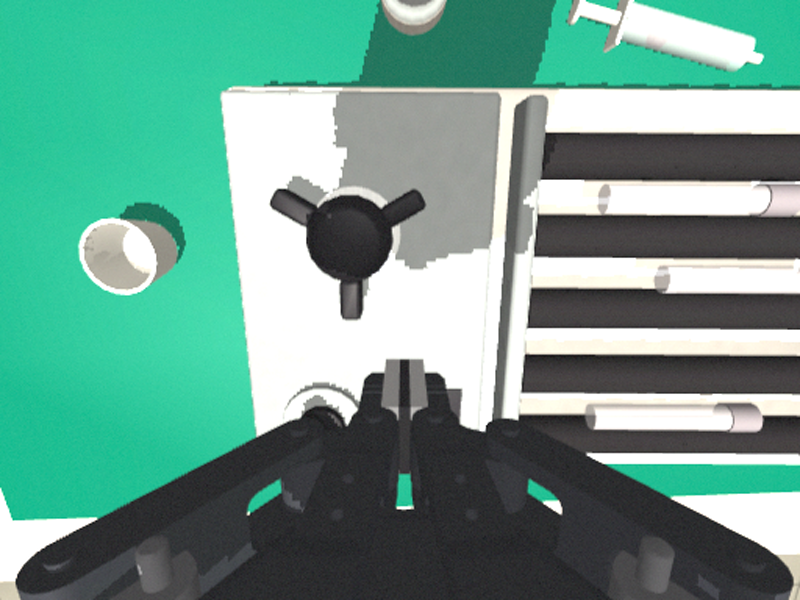

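The button's wings are back at rest, with tips at about (351,317), (275,199) and (421,200). The vial, pot and syringe all still look in place. One height check, then I hand it in.

```bash
python3 - <<'E'
from h import *
a=np.load("s4.npy");s=dict(position=a[:3],tcp_rot=a[3:])
f=lambda u,v,z:wray(s,u*.64-.18,v*.64-.18,z)[:2]
for z in (101,111):
  t=[f(351,317,z),f(275,199,z),f(421,200,z)];d=t[2]-t[1]
  print(z,np.linalg.norm(f(306,237,z)-f(392,237,z)).round(1),[round(float(np.linalg.norm(t[i]-t[j])),1) for i,j in((0,1),(1,2),(0,2))],np.mean(t,0).round(1),np.arctan2(d[1],d[0])-np.pi/2)
E
python3 -c "
from rig import *
print(observe()['clock']);print(sign_off())"
```

```text
101 49.8 [80.9, 82.5, 81.2] [ 593.9 -177.7] -0.05142574532904187
111 47.8 [77.6, 79.2, 77.9] [ 592.7 -176.3] -0.05142574532904165
12.6
the job is handed in; nothing more can be done
None
```

I did the emergency-stop check as asked and handed it in at 12.6 s of the 51 s allowed.

- **Press:** With the fingers shut, I pressed the stop button straight in to its hard stop, with a peak force of about 15 N, then took the finger off. The wrist picture showed it staying in by itself, about 9 mm down.
- **Release:** I pushed the far wing clockwise to a twist of about 0.80 rad, with about 2.5 N at the finger. The wings then measured about 10 mm higher, so the button had sprung out. I backed the finger off along the same arc and lifted clear.
- **Last checks:**
  - **Cap angle:** It is back where it started, at about -0.05 rad.
  - **Button height:** The cap's width fits the button being out. The wing spacing alone is less clear, because it falls between the in and out values.
  - **Robot:** The force reading was about zero, with the finger clear of everything.
  - **Vial, pot and syringe:** They look undisturbed in the last picture, though the vial is partly cut off at its edge.
  - **Speed knob:** I went nowhere near it, but did not measure its pointer again.

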